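# Work the sticking cover of a desk box shut and lock it

### The job

Close the sliding cover of the wooden desk box over the cutter and pen inside: it wedges on its runners when one end gets ahead of the other, so push it at its two end knobs in turn, gently and never forcing it, until it is square and fully home against the rubber bumper on the rear wall. Seat it there with a steady push of about 10 N on a knob, then press the locking plunger on the ledge fully down so that it holds the cover shut. Leave the tape measure and the sanding block where they are.

Things in the scene. Friction and masses are not known exactly. Their poses are not given: they have to be found in the camera images.
- desk_box: low wooden desk box fixed to the desk, 186 (x) x 296 (y) mm, rear wall 86 and front wall 78 mm high; a cutter and a pen lie in the well in its rear half. Origin: centre of its underside; +x from its front wall (robot side) to its rear wall, z up. Metal guide strips run along both sides beyond y = +-113 mm, top at z = 86 mm.
- ledge (a point): centre of the top of the wooden ledge, 98 (x) x 120 (y) mm, that bridges the middle of the box's front half and hides the middle of the cover's front edge; at x = -45, y = 0, z = 93 mm in the box frame, axes as the box's; a rim along its front edge rises to z = 100 mm.
- stop (a point): middle of the rear wall's inner face, x = +81, y = 0, z = 75 mm in the box frame, axes as the box's. On it sits a black rubber bumper strip 200 mm long in y, which stands out 4 to 12 mm towards the cover (different each time, not measured). The cover is home when its rear edge lies square against the bumper.
- cover: grey sliding cover, a panel 85 (x) x 228 (y) mm, 8 mm thick, about 0.4 kg, captive between the guides. Origin: centre of its underside; axes as the box's when square. Its top is 79 mm above the desk. It starts 30 to 60 mm short of home and closes along the box's +x; at home its origin is at x = +26.5 to +34.5 mm in the box frame. Sliding freely it needs 1 to 5 N, a little more to break loose.
- cover_mid (a point): centre of the cover's top. How it sticks: it runs on round glides with 2 to 5 mm side play, not measured. Pushing one knob swings that end ahead, until it leads the other by 6 to 20 mm, different each time; there the glides wedge and it goes no farther however hard it is pushed. Pushing the other knob frees it and brings that end ahead in turn. A push above 20 N breaks the glides.
- knob_l (a point): centre of the top of the left (+y) grip knob of the cover: an upright round steel post 18 mm in diameter, 26 mm high above the cover, top 105 mm above the desk; at x = 0, y = +100 mm from the cover's origin. At home it is at x = +26.5 to +34.5 mm in the box frame.
- knob_r (a point): the same for the right (-y) grip knob, at x = 0, y = -100 mm from the cover's origin. At home it is at x = +26.5 to +34.5 mm in the box frame.
- plunger_top (a point): centre of the top of the black locking plunger, a round cap 24 mm in diameter on a 10 mm steel pin through the rear part of the ledge, at x = -23.5, y = 0 in the box frame; cap top 113 mm above the desk when up. Down, its pin stands in front of the home cover's front edge; if the cover is not home the pin lands on the cover after 3 to 4 mm.
- plunger (a joint): how far the plunger is pressed down, m: 0 up, 0.013 fully down; moves against about 4 N of friction and stays where it is left.
- tape_measure: yellow and black tape measure, 74 x 72 x 32 mm, lying on the desk beyond the left end of the box; origin under its centre. Bystander.
- sanding_block: brown cork sanding block, 64 x 110 x 32 mm, lying on the desk between the robot and the box; origin under its centre. Bystander.

How it is judged:
On the way, in this order (a step that is already met when the one before it is completed fails the run):
1. the cover, square and standing still against the bumper with the plunger still up, is pushed home by the robot with a steady 6 N or more (contact force between cover and the fingers above 6 N and angle between the x axis of cover and the x axis of desk_box, either way round below 0.015 rad and linear speed of cover below 0.004 m/s and x of cover in the frame of desk_box above 0.0235 m and value of joint plunger below 0.002 m), for 0.15 s.
2. the plunger is pressed down (value of joint plunger above 0.009 m), for 0.1 s.
At the end, for the whole second after the job is handed in: the cover's origin is more than 23.5 mm along the box's x (behind the plunger's pin), the cover is square to the box within 0.02 rad, lies in its runners at rest, and the plunger is down by more than 9 mm (x of cover in the frame of desk_box above 0.0235 m and angle between the x axis of cover and the x axis of desk_box, either way round below 0.02 rad and height (world z) of cover between 0.067 and 0.074 m and value of joint plunger above 0.009 m and linear speed of cover below 0.01 m/s); the robot touches nothing.
It fails at once if the cover is forced: the robot pushes it with more than 20 N (contact force between cover and the arm above 20 N or contact force between cover and the fingers above 20 N).
It fails at once if the tape measure or the sanding block is moved by more than 20 mm (distance of any of tape_measure, sanding_block from where it was at the start of the episode above 0.02 m).
It also fails if it takes over 64 s, if anything falls off the work surface, if the arm or the gripper's body presses on something with over 40 N, if the wrist force passes 120 N, or if a joint passes its speed limit or range.

### The arm

A 6-joint arm with a two-finger parallel gripper is mounted at the origin on the work surface; the furniture and walls round the work are solid. World frame = base frame: x ahead of the robot, y to its left, z up, the work surface at z = 0. Lengths are in m, angles in rad, forces in N, time in s.
With the tool pointing down it reaches from about 0.35 to 0.775 m from the base axis. Payload 7.3 kg.
Tool frame: the origin (TCP) lies midway between the tips of the shut fingers; the grasp point (between the pads) lies 19 mm behind it (robot.grip_depth is the z of the grasp point in the tool frame, in m); z points along the fingers, y is the line along which they close (so a half turn about z gives the same grasp; the last joint's range is limited). The gripper opens to 92 mm and grips with 3 to 60 N. Pads are 19 mm wide; open, the fingers measure 130 mm over their backs; the gripper's body (75 mm by 190 mm) begins 47 mm behind the grasp point.
Start: joints at [-1.312, 0.342, 1.524, -0, 1.275, -0.146], TCP at [0.207, -0.483, 0.227] pointing down, gripper open.
Joint ranges: [-2.53, 2.53], [-0.77, 2.02], [0.04, 2.7], [-1, 4.14], [0.28, 2.66], [-3.11, 3.11]. Speed limits (rad/s): [2.57, 2.57, 3.14, 3.14, 3.14, 3.14].

### API

Orientations are given as [roll, pitch, yaw] about the fixed x, y, z axes, in that order (R = Rz(yaw) Ry(pitch) Rx(roll)).
In Python, from cell import robot, viewer gives the robot as it stands.
- The arm moves only by the tool step_arm, never from a script. Its argument "increments" is a list of rows, each an object with "delta_pos": the shift along the tool's x, y, z in cm, a list of three; "dr": the turn, a rotation vector about the tool's x, y, z in degrees, a list of three; "fingers": the closure, from -1 (fully open) to 1 (shut), so that 0 is half open. In form: [{"delta_pos": [tx, ty, tz], "dr": [wx, wy, wz], "fingers": fingers}, ...]. A call has exactly 5 rows; each row is the pose to reach, as a shift and turn from the pose commanded when the call began, along the tool's axes at that moment; what a row does not reach only later rows make up. A row lasts 1/8 s, in which the tool goes at most 62.5 mm and 10.7 degrees, less where a joint would pass 70% of its speed; a pose out of reach is approached as far as the arm can. A call with a gripper value outside its range is refused whole. The fingers move at their own pace and stop on an object; "newtons" is the grip in N (left out, the last holds). Time passes only in rows, so rows that repeat a pose let the fingers close, or fill a call up. It gives the time, the measured TCP pose, the force, the opening and the grip force at its end, in the units of the state.
- robot.observe(): the state, without advancing time (a new reading comes with each control period).
- viewer.read_camera(name): name is "side" or "top"; returns the picture (420x560x3 uint8, red, green, blue); there is no depth.
- viewer.camera_params(name): a dict with "K" (3x3 intrinsics, pixels), "T" (4x4, takes a point from camera to world coordinates). Camera axes: x right, y down, z forward; pixel columns grow to the right and rows downward; lengths in m; the calibration is good to about 2 mm. A picture is of the moment at which its call begins. camera_params takes no time and is no camera call.
- robot.hand_in(): hands the job in; it is judged then, once.
The state is a dict: "time": time; "qpos": joint angles; "qvel": joint speeds; "joint_efforts": joint torques, N m; "tool_pos": TCP position; "tool_rot": TCP orientation; "contact_force": force on the tool from outside, world axes, zero at the start; "torque": the same for the moment, N m; "opening": finger opening in m; "grip_force": force on a finger pad.
Only numpy, scipy, OpenCV 4.12 (cv2) and the standard library are available. Lean on these libraries where they do the work, as an engineer would, in place of code of your own. Each camera call takes 0.05 s, during which the arm holds its last target. There are 200 camera calls.

## Working session

There is one attempt and no reset: what is moved stays moved. The work goes in short steps, Python scripts to look and compute and a tool call to move; the robot and the scene stay as the last step left them, time stands still between calls to the robot, and variables do not carry over. Pictures are saved under pics/ and viewed, at most 10 in all, crops included, and the job is handed in when it is done.

Besides the shell and the picture viewer there is one more tool, called as name(argument=value, ...), one argument or row to a line, values as JSON. step_arm: Moves the arm, as the interface text tells. Its arguments: {"type":"object","properties":{"increments":{"type":"array"},"newtons":{"type":"number"}},"required":["increments"]}

```bash
mkdir -p pics; ls; python3 - <<'E'
from cell import robot, viewer
import cv2, numpy as np
np.set_printoptions(precision=4,suppress=True)
for n in ("top","side"):
    im=viewer.read_camera(n); cv2.imwrite(f"pics/{n}0.png",cv2.resize(im[:,:,::-1],(800,600),interpolation=cv2.INTER_CUBIC))
    p=viewer.camera_params(n); print(n,p["K"],p["T"])
s=robot.observe(); print(s)
E
```

```text
pics
top [[408.623    0.     279.8681]
 [  0.     408.623  214.778 ]
 [  0.       0.       1.    ]] [[ 0.0018 -0.9977  0.0673  0.4503]
 [-1.     -0.0022 -0.0054 -0.0431]
 [ 0.0056 -0.0672 -0.9977  1.0077]
 [ 0.      0.      0.      1.    ]]
side [[447.6659   0.     283.6507]
 [  0.     447.6659 204.0353]
 [  0.       0.       1.    ]] [[-0.9485 -0.1515  0.2782  0.1856]
 [-0.316   0.3933 -0.8634  0.9731]
 [ 0.0214 -0.9068 -0.421   0.5745]
 [ 0.      0.      0.      1.    ]]
{'time': 0.1, 'qpos': array([-1.312 ,  0.3426,  1.5249, -0.    ,  1.2754, -0.146 ]), 'qvel': array([-0.0012, -0.0009, -0.0017, -0.0012, -0.0001,  0.0009]), 'joint_efforts': array([  0.0009, -43.2005, -24.4696,   0.0719,   0.0526,  -0.    ]), 'tool_pos': array([ 0.2067, -0.4822,  0.2261]), 'tool_rot': array([-3.1403, -0.0002,  0.4048]), 'contact_force': array([ 0.3068, -0.0601,  0.327 ]), 'torque': array([-0.0055,  0.0203,  0.0193]), 'grip_force': 0.0, 'opening': 0.09152445450590603}
```

View pics/top0.png

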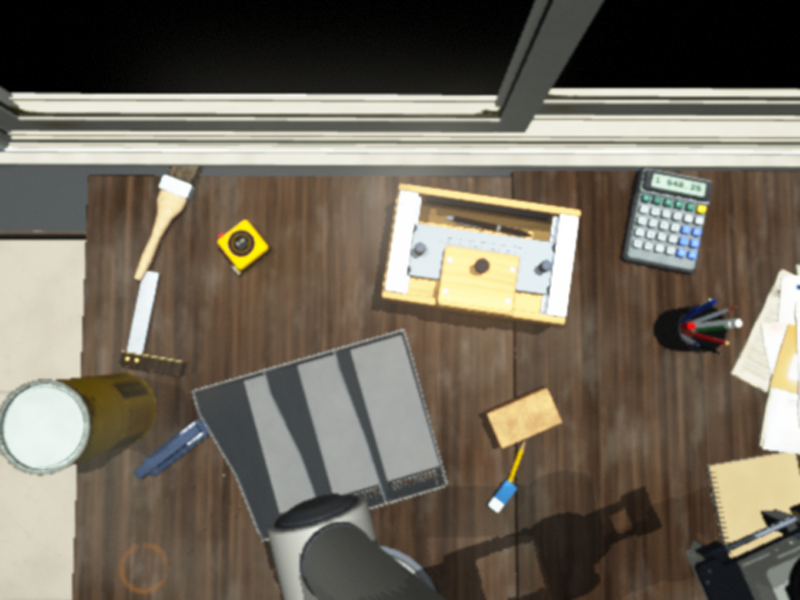

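View pics/side0.png

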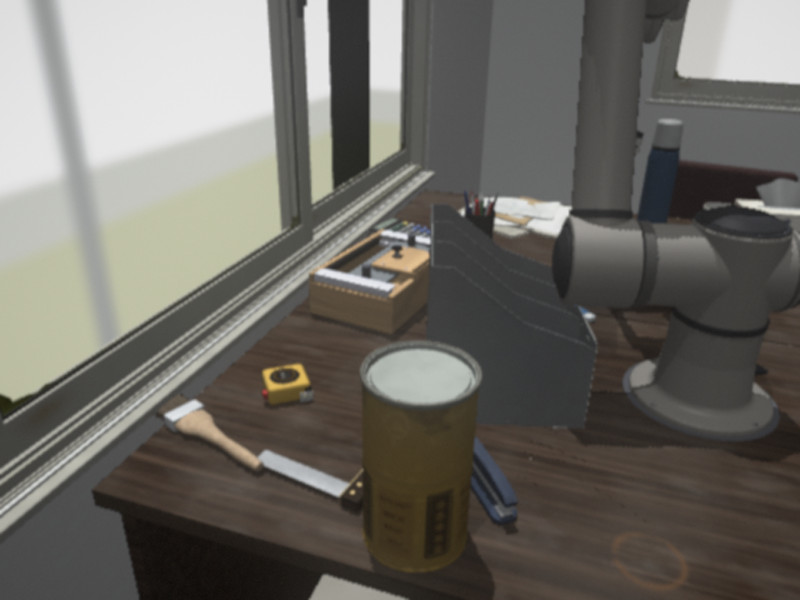

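The top view shows the box at about (385–580, 185–325), with the tape measure at (243,246), the sanding block at (523,418), a tall file rack at (330,430) and the knobs near (420,250) and (545,267). In the side view the rack is the only tall obstacle near the box. I'll enlarge the box next.

```bash
cat > h.py <<'E'
from cell import robot, viewer
import cv2, numpy as np
np.set_printoptions(precision=4,suppress=True)
X0,Y0,S=262,124,5
def crop(name,cam="top",x0=X0,y0=Y0,w=156,h=112,s=S):
    im=viewer.read_camera(cam)[y0:y0+h,x0:x0+w,::-1]
    cv2.imwrite(f"pics/{name}.png",cv2.resize(im,None,fx=s,fy=s,interpolation=cv2.INTER_CUBIC))
def ray(u,v,z,cam="top"):
    p=viewer.camera_params(cam);K,T=p["K"],p["T"]
    d=T[:3,:3]@np.linalg.solve(K,[u,v,1]);o=T[:3,3]
    return o+d*(z-o[2])/d[2]
def cp(u,v,z): return ray((u+.5)/S-.5+X0,(v+.5)/S-.5+Y0,z)
def proj(P,cam="top"):
    p=viewer.camera_params(cam);q=np.linalg.inv(p["T"])@np.append(P,1);q=p["K"]@q[:3];return q[:2]/q[2]
def tocrop(P):
    q=proj(P); return (q-[X0,Y0]+.5)*S-.5
E
python3 -c "
from h import *
crop('box0')"
```

```text
(no output)
```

View pics/box0.png

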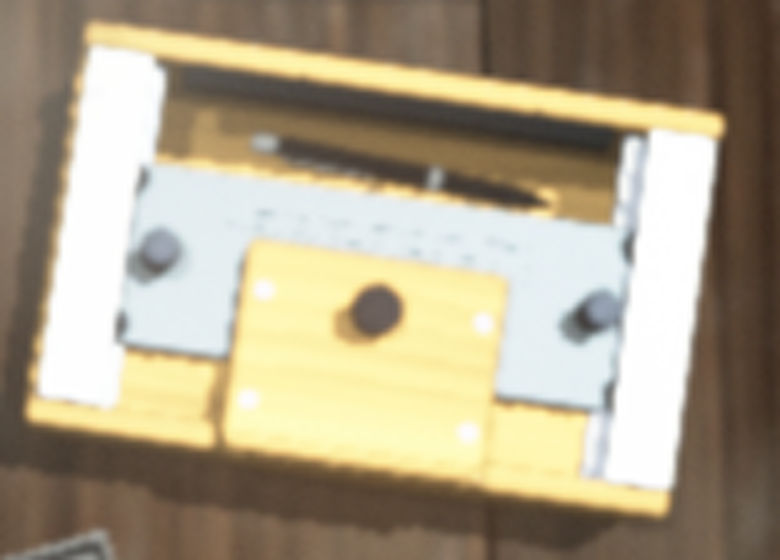

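```bash
python3 - <<'E'
from h import *
kl=cp(161,246,.105);kr=cp(601,309,.105);pl=cp(377,309,.113)
a=cp(88,22,.086);b=cp(724,116,.086);c=cp(27,418,.078);d=cp(667,517,.078)
le=cp(250,240,.093);re_=cp(507,280,.093)
for n,v in zip("kl kr pl RL RR FL FR le re".split(),(kl,kr,pl,a,b,c,d,le,re_)):print(n,v)
print("rear len",np.linalg.norm(a-b),"depth",np.linalg.norm((a-c)[:2]),np.linalg.norm((b-d)[:2]),"knobs",np.linalg.norm(kl-kr))
# fit box pose from known points
B=np.array([[.093,.148],[.093,-.148],[-.093,.148],[-.093,-.148],[-.0235,0],[.004,.06],[.004,-.06]]);W=np.array([a,b,c,d,pl,le,re_])[:,:2]
bc,wc=B.mean(0),W.mean(0);H=(B-bc).T@(W-wc);yaw=np.arctan2(H[0,1]-H[1,0],H[0,0]+H[1,1])
R=np.array([[np.cos(yaw),-np.sin(yaw)],[np.sin(yaw),np.cos(yaw)]]);t=wc-R@bc
print("yaw",yaw,np.degrees(yaw),"t",t);print((W-(B@R.T+t))*1e3)
for n,k in(("kl",kl),("kr",kr)):print(n,"box",(k[:2]-t)@R)
E
```

```text
kl [ 0.605  -0.0789  0.105 ]
kr [ 0.5772 -0.275   0.105 ]
pl [ 0.5759 -0.1739  0.113 ]
RL [ 0.7119 -0.0462  0.086 ]
RR [ 0.6691 -0.3376  0.086 ]
FL [ 0.5302 -0.0187  0.078 ]
FR [ 0.4856 -0.3106  0.078 ]
le [ 0.6099 -0.1196  0.093 ]
re [ 0.592  -0.2357  0.093 ]
rear len 0.29455470433225905 depth 0.18373461863766868 0.1854719423037596 knobs 0.19805860552270402
yaw -0.14884924536172997 -8.528433542934373 t [ 0.5986 -0.1778]
[[-0.5918 -0.9465]
 [ 0.5163  0.3502]
 [ 1.6814 -1.0645]
 [ 0.9633 -0.2345]
 [ 0.5284  0.4156]
 [-1.4872 -0.5373]
 [-1.6105  2.0169]]
kl box [-0.0083  0.0988]
kr box [-0.0067 -0.0993]
```

```bash
python3 - <<'E'
from h import *
f=.7
def tri(a,b):
    ps=[]
    for uv,c in((a,"top"),(b,"side")):
        p=viewer.camera_params(c);d=p["T"][:3,:3]@np.linalg.solve(p["K"],[uv[0]*f,uv[1]*f,1]);ps.append((p["T"][:3,3],d/np.linalg.norm(d)))
    (o1,d1),(o2,d2)=ps;s=np.linalg.lstsq(np.c_[d1,-d2],o2-o1,rcond=None)[0]
    p,q=o1+s[0]*d1,o2+s[1]*d2;return (p+q)/2,np.linalg.norm(p-q)
for a,b in (((193,390),(430,265)),((403,330),(432,205)),((265,540),(593,345))):print(*tri(a,b))
R=lambda y:np.array([[np.cos(y),-np.sin(y)],[np.sin(y),np.cos(y)]])
t=np.array([.5986,-.1778]);r=R(-.1488)
for n,p in (("R pre",(-.045,-.099)),("L pre",(-.045,.099)),("plg",(-.0235,0))):print(n,t+r@p)
# R pre in initial tool frame
s=robot.observe();y=.4048;T=np.array([[np.cos(y),np.sin(y),0],[np.sin(y),-np.cos(y),0],[0,0,-1]])
g=np.append(t+r@[-.045,-.099],.14);print("delta cm",T.T@(g-s["tool_pos"])*100)
E
```

```text
[0.3943 0.2185 0.2508] 0.0015179898055909485
[ 0.4711 -0.0515  0.2467] 0.00040607750952597216
[0.1714 0.1478 0.1369] 0.005268301331885183
R pre [ 0.5394 -0.269 ]
L pre [ 0.5688 -0.0732]
plg [ 0.5754 -0.1743]
delta cm [38.9814 -6.4964  8.6216]
```

step_arm(
  increments=[
    {"delta_pos":[6,-1,0],"dr":[0,0,8],"fingers":1},
    {"delta_pos":[12,-2,0],"dr":[0,0,16],"fingers":1},
    {"delta_pos":[18,-3,0],"dr":[0,0,24],"fingers":1},
    {"delta_pos":[24,-4,1],"dr":[0,0,31.7],"fingers":1},
    {"delta_pos":[30,-5,2],"dr":[0,0,31.7],"fingers":1},
  ],
  newtons=30,
)

```text
time: 0.78
tool_pos: [0.4643, -0.3172, 0.2064]
tool_rot: [3.141, -0.0, -0.15]
contact_force: [0.0, -0.1, 0.2]
opening: 0.0464
grip_force: 0.0
```

step_arm(
  increments=[
    {"delta_pos":[4,-3.5,2],"dr":[0,0,0],"fingers":1},
    {"delta_pos":[6.7,-5.9,5],"dr":[0,0,0],"fingers":1},
    {"delta_pos":[6.7,-5.9,9],"dr":[0,0,0],"fingers":1},
    {"delta_pos":[6.7,-5.9,11.4],"dr":[0,0,0],"fingers":1},
    {"delta_pos":[6.7,-5.9,11.4],"dr":[0,0,0],"fingers":1},
  ],
)

```text
time: 1.4
tool_pos: [0.5366, -0.2691, 0.0905]
tool_rot: [-3.139, 0.005, -0.148]
contact_force: [-0.6, 0.5, 0.2]
opening: 0.0009
grip_force: 0.0
```

```bash
cat >> h.py <<'E'
def box():
    s=robot.observe();y=-.1488;r=np.array([[np.cos(y),-np.sin(y)],[np.sin(y),np.cos(y)]])
    return (s["tool_pos"][:2]-[.5986,-.1778])@r*1e3,s["tool_pos"][2]*1e3,s["contact_force"][:2]@r
E
python3 -c "
from h import *
print(box(),robot.observe()['tool_rot'])
crop('r1')"
```

```text
(array([-47.7597, -99.4467]), np.float64(90.49659514442688), array([-0.6222,  0.41  ])) [-3.1395  0.0046 -0.1482]
```

View pics/r1.png

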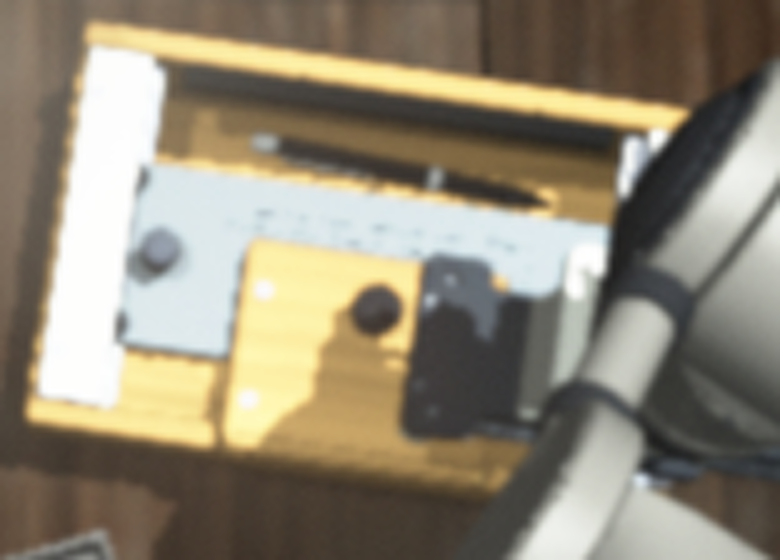

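The arm hides knob_r, but the left knob is still at (161,247) and the fingers are down clear of the ledge. Next I approach knob_r and feel for contact.

step_arm(
  increments=[
    {"delta_pos":[0.8,0,0],"dr":[0,0,0],"fingers":1},
    {"delta_pos":[1.6,0,0],"dr":[0,0,0],"fingers":1},
    {"delta_pos":[1.8,0,0],"dr":[0,0,0],"fingers":1},
    {"delta_pos":[1.9,0,0],"dr":[0,0,0],"fingers":1},
    {"delta_pos":[2.0,0,0],"dr":[0,0,0],"fingers":1},
  ],
)

```text
time: 2.08
tool_pos: [0.5576, -0.2729, 0.0928]
tool_rot: [3.142, 0.0, -0.148]
contact_force: [-0.1, 0.2, 0.0]
opening: 0.0006
grip_force: 0.0
```

```bash
python3 -c "
from h import *
print(box())"
```

```text
(array([ -26.4656, -100.168 ]), np.float64(92.75518353480454), array([-0.132 ,  0.1948]))
```

step_arm(
  increments=[
    {"delta_pos":[0.1,0,0],"dr":[0,0,0],"fingers":1},
    {"delta_pos":[0.2,0,0],"dr":[0,0,0],"fingers":1},
    {"delta_pos":[0.3,0,0],"dr":[0,0,0],"fingers":1},
    {"delta_pos":[0.4,0,0],"dr":[0,0,0],"fingers":1},
    {"delta_pos":[0.4,0,0],"dr":[0,0,0],"fingers":1},
  ],
)

```text
time: 2.7
tool_pos: [0.5616, -0.2736, 0.0927]
tool_rot: [3.142, 0.0, -0.149]
contact_force: [-2.5, 0.2, 1.0]
opening: 0.0002
grip_force: 0.9
```

```bash
python3 -c "
from h import *
print(box())"
```

```text
(array([ -22.4023, -100.2368]), np.float64(92.6736987691604), array([-2.5021, -0.1942]))
```

step_arm(
  increments=[
    {"delta_pos":[0.1,0,0],"dr":[0,0,0],"fingers":1},
    {"delta_pos":[0.2,0,0],"dr":[0,0,0],"fingers":1},
    {"delta_pos":[0.3,0,0],"dr":[0,0,0],"fingers":1},
    {"delta_pos":[0.35,0,0],"dr":[0,0,0],"fingers":1},
    {"delta_pos":[0.4,0,0],"dr":[0,0,0],"fingers":1},
  ],
)

```text
time: 3.32
tool_pos: [0.5654, -0.2741, 0.0927]
tool_rot: [-3.141, 0.0, -0.148]
contact_force: [-3.2, 0.1, 0.5]
opening: 0.0009
grip_force: 1.3
```

```bash
python3 -c "
from h import *
print(box())"
```

```text
(array([ -18.5157, -100.1402]), np.float64(92.67570102935534), array([-3.1495, -0.3564]))
```

step_arm(
  increments=[
    {"delta_pos":[0.1,0,0],"dr":[0,0,0],"fingers":1},
    {"delta_pos":[0.2,0,0],"dr":[0,0,0],"fingers":1},
    {"delta_pos":[0.25,0,0],"dr":[0,0,0],"fingers":1},
    {"delta_pos":[0.3,0,0],"dr":[0,0,0],"fingers":1},
    {"delta_pos":[0.3,0,0],"dr":[0,0,0],"fingers":1},
  ],
)

```text
time: 3.95
tool_pos: [0.5676, -0.2743, 0.0926]
tool_rot: [-3.141, 0.002, -0.148]
contact_force: [-6.0, 1.3, 3.4]
opening: 0.0006
grip_force: 3.1
```

```bash
python3 -c "
from h import *
print(box())"
```

```text
(array([ -16.3517, -100.0606]), np.float64(92.63753863417743), array([-6.1733,  0.4017]))
```

step_arm(
  increments=[
    {"delta_pos":[-1.0,0,-1],"dr":[0,0,0],"fingers":1},
    {"delta_pos":[-1.7,-3,-5],"dr":[0,0,0],"fingers":1},
    {"delta_pos":[-1.7,-9,-5],"dr":[0,0,0],"fingers":1},
    {"delta_pos":[-1.7,-15,-5],"dr":[0,0,0],"fingers":1},
    {"delta_pos":[-1.7,-20,-4],"dr":[0,0,0],"fingers":1},
  ],
)

```text
time: 4.58
tool_pos: [0.5826, -0.0726, 0.1347]
tool_rot: [3.141, -0.005, -0.148]
contact_force: [-0.0, 0.0, -0.1]
opening: 0.0003
grip_force: 0.0
```

```bash
python3 -c "
from h import *
print(box())"
```

```text
(array([-31.4172, 101.7076]), np.float64(134.6543855257092), array([-0.0248,  0.0055]))
```

step_arm(
  increments=[
    {"delta_pos":[0,0.1,4],"dr":[0,0,0],"fingers":1},
    {"delta_pos":[0.2,0.1,4],"dr":[0,0,0],"fingers":1},
    {"delta_pos":[0.4,0.1,4],"dr":[0,0,0],"fingers":1},
    {"delta_pos":[0.5,0.1,4],"dr":[0,0,0],"fingers":1},
    {"delta_pos":[0.6,0.1,4],"dr":[0,0,0],"fingers":1},
  ],
)

```text
time: 5.2
tool_pos: [0.5871, -0.0768, 0.0937]
tool_rot: [3.141, -0.001, -0.149]
contact_force: [-3.2, 0.1, 1.9]
opening: -0.0001
grip_force: 1.7
```

```bash
python3 -c "
from h import *
print(box())"
```

```text
(array([-26.3543,  98.1905]), np.float64(93.74099437554199), array([-3.1509, -0.4065]))
```

step_arm(
  increments=[
    {"delta_pos":[0.1,0,0],"dr":[0,0,0],"fingers":1},
    {"delta_pos":[0.25,0,0],"dr":[0,0,0],"fingers":1},
    {"delta_pos":[0.4,0,0],"dr":[0,0,0],"fingers":1},
    {"delta_pos":[0.55,0,0],"dr":[0,0,0],"fingers":1},
    {"delta_pos":[0.65,0,0],"dr":[0,0,0],"fingers":1},
  ],
)

```text
time: 5.82
tool_pos: [0.5936, -0.0771, 0.0927]
tool_rot: [3.142, 0.0, -0.148]
contact_force: [-3.3, 0.6, 1.4]
opening: 0.0001
grip_force: 1.6
```

```bash
python3 -c "
from h import *
print(box())"
```

```text
(array([-19.8726,  98.8733]), np.float64(92.6642643365917), array([-3.334 ,  0.0711]))
```

step_arm(
  increments=[
    {"delta_pos":[0.2,0,0],"dr":[0,0,0],"fingers":1},
    {"delta_pos":[0.4,0,0],"dr":[0,0,0],"fingers":1},
    {"delta_pos":[0.55,0,0],"dr":[0,0,0],"fingers":1},
    {"delta_pos":[0.7,0,0],"dr":[0,0,0],"fingers":1},
    {"delta_pos":[0.8,0,0],"dr":[0,0,0],"fingers":1},
  ],
)

```text
time: 6.45
tool_pos: [0.6015, -0.0783, 0.0927]
tool_rot: [3.142, -0.0, -0.148]
contact_force: [-2.4, 0.7, 2.3]
opening: 0.0005
grip_force: 1.4
```

```bash
python3 -c "
from h import *
print(box())"
```

```text
(array([-11.8551,  98.7842]), np.float64(92.65993733860722), array([-2.4523,  0.3294]))
```

step_arm(
  increments=[
    {"delta_pos":[0.1,0,0],"dr":[0,0,0],"fingers":1},
    {"delta_pos":[0.2,0,0],"dr":[0,0,0],"fingers":1},
    {"delta_pos":[0.25,0,0],"dr":[0,0,0],"fingers":1},
    {"delta_pos":[0.3,0,0],"dr":[0,0,0],"fingers":1},
    {"delta_pos":[0.35,0,0],"dr":[0,0,0],"fingers":1},
  ],
)

```text
time: 7.08
tool_pos: [0.6049, -0.0787, 0.0927]
tool_rot: [-3.142, 0.0, -0.148]
contact_force: [-2.2, 1.8, 1.2]
opening: 0.0004
grip_force: 1.3
```

```bash
python3 -c "
from h import *
print(box())"
```

```text
(array([-8.4895, 98.8902]), np.float64(92.66352637708482), array([-2.3975,  1.4404]))
```

step_arm(
  increments=[
    {"delta_pos":[-1.0,0,-1],"dr":[0,0,0],"fingers":1},
    {"delta_pos":[-1.6,3,-5],"dr":[0,0,0],"fingers":1},
    {"delta_pos":[-1.6,9,-5],"dr":[0,0,0],"fingers":1},
    {"delta_pos":[-1.6,15,-5],"dr":[0,0,0],"fingers":1},
    {"delta_pos":[-1.6,20,-4],"dr":[0,0,0],"fingers":1},
  ],
)

```text
time: 7.7
tool_pos: [0.5595, -0.2769, 0.1347]
tool_rot: [3.139, -0.004, -0.149]
contact_force: [0.3, -0.6, -0.1]
opening: 0.0005
grip_force: 0.0
```

step_arm(
  increments=[
    {"delta_pos":[0,0,4],"dr":[0,0,0],"fingers":1},
    {"delta_pos":[0.2,0,4],"dr":[0,0,0],"fingers":1},
    {"delta_pos":[0.5,0,4],"dr":[0,0,0],"fingers":1},
    {"delta_pos":[0.7,0,4],"dr":[0,0,0],"fingers":1},
    {"delta_pos":[0.9,0,4],"dr":[0,0,0],"fingers":1},
  ],
)

```text
time: 8.32
tool_pos: [0.5692, -0.2754, 0.094]
tool_rot: [3.141, -0.002, -0.147]
contact_force: [-0.8, -0.7, 0.9]
opening: 0.0005
grip_force: 0.7
```

```bash
python3 -c "
from h import *
print(box())"
```

```text
(array([ -14.5866, -100.858 ]), np.float64(94.01412097207118), array([-0.7009, -0.7632]))
```

step_arm(
  increments=[
    {"delta_pos":[0.15,0,0],"dr":[0,0,0],"fingers":1},
    {"delta_pos":[0.35,0,0],"dr":[0,0,0],"fingers":1},
    {"delta_pos":[0.55,0,0],"dr":[0,0,0],"fingers":1},
    {"delta_pos":[0.75,0,0],"dr":[0,0,0],"fingers":1},
    {"delta_pos":[0.9,0,0],"dr":[0,0,0],"fingers":1},
  ],
)

```text
time: 8.95
tool_pos: [0.5773, -0.2771, 0.0927]
tool_rot: [3.141, 0.0, -0.149]
contact_force: [-3.3, 0.0, 2.4]
opening: 0.0002
grip_force: 1.6
```

```bash
python3 -c "
from h import *
print(box())"
```

```text
(array([  -6.3429, -101.3217]), np.float64(92.70565289145063), array([-3.2459, -0.4397]))
```

step_arm(
  increments=[
    {"delta_pos":[0.15,0,0],"dr":[0,0,0],"fingers":1},
    {"delta_pos":[0.25,0,0],"dr":[0,0,0],"fingers":1},
    {"delta_pos":[0.35,0,0],"dr":[0,0,0],"fingers":1},
    {"delta_pos":[0.42,0,0],"dr":[0,0,0],"fingers":1},
    {"delta_pos":[0.48,0,0],"dr":[0,0,0],"fingers":1},
  ],
)

```text
time: 9.57
tool_pos: [0.582, -0.2776, 0.0927]
tool_rot: [3.142, 0.0, -0.148]
contact_force: [-3.2, 0.1, 2.8]
opening: 0.0005
grip_force: 1.5
```

```bash
python3 -c "
from h import *
print(box())"
```

```text
(array([  -1.5963, -101.1894]), np.float64(92.69110653354936), array([-3.2202, -0.3838]))
```

step_arm(
  increments=[
    {"delta_pos":[-1.0,0,-1],"dr":[0,0,0],"fingers":1},
    {"delta_pos":[-1.6,-3,-5],"dr":[0,0,0],"fingers":1},
    {"delta_pos":[-1.6,-9,-5],"dr":[0,0,0],"fingers":1},
    {"delta_pos":[-1.6,-15,-5],"dr":[0,0,0],"fingers":1},
    {"delta_pos":[-1.6,-20,-4],"dr":[0,0,0],"fingers":1},
  ],
)

```text
time: 10.2
tool_pos: [0.5965, -0.0755, 0.1344]
tool_rot: [-3.142, -0.004, -0.148]
contact_force: [0.2, -0.4, -0.2]
opening: 0.0003
grip_force: 0.0
```

step_arm(
  increments=[
    {"delta_pos":[0,0,4],"dr":[0,0,0],"fingers":1},
    {"delta_pos":[0.2,0,4],"dr":[0,0,0],"fingers":1},
    {"delta_pos":[0.5,0,4],"dr":[0,0,0],"fingers":1},
    {"delta_pos":[0.8,0,4],"dr":[0,0,0],"fingers":1},
    {"delta_pos":[1.0,0,4],"dr":[0,0,0],"fingers":1},
  ],
)

```text
time: 10.82
tool_pos: [0.6063, -0.0797, 0.0938]
tool_rot: [3.141, -0.002, -0.149]
contact_force: [-2.1, 0.1, 1.2]
opening: 0.0004
grip_force: 1.2
```

```bash
python3 -c "
from h import *
print(box())"
```

```text
(array([-6.9267, 98.1388]), np.float64(93.83157088916441), array([-2.0779, -0.2013]))
```

step_arm(
  increments=[
    {"delta_pos":[0.2,0,0],"dr":[0,0,0],"fingers":1},
    {"delta_pos":[0.4,0,0],"dr":[0,0,0],"fingers":1},
    {"delta_pos":[0.6,0,0],"dr":[0,0,0],"fingers":1},
    {"delta_pos":[0.75,0,0],"dr":[0,0,0],"fingers":1},
    {"delta_pos":[0.85,0,0],"dr":[0,0,0],"fingers":1},
  ],
)

```text
time: 11.45
tool_pos: [0.6141, -0.0802, 0.0927]
tool_rot: [3.142, 0.0, -0.148]
contact_force: [-3.4, 0.3, 2.6]
opening: 0.0
grip_force: 1.6
```

step_arm(
  increments=[
    {"delta_pos":[0.1,0,0],"dr":[0,0,0],"fingers":1},
    {"delta_pos":[0.2,0,0],"dr":[0,0,0],"fingers":1},
    {"delta_pos":[0.25,0,0],"dr":[0,0,0],"fingers":1},
    {"delta_pos":[0.3,0,0],"dr":[0,0,0],"fingers":1},
    {"delta_pos":[0.35,0,0],"dr":[0,0,0],"fingers":1},
  ],
)

```text
time: 12.08
tool_pos: [0.6176, -0.0807, 0.0927]
tool_rot: [3.142, -0.0, -0.148]
contact_force: [-3.5, 0.4, 1.8]
opening: 0.0007
grip_force: 1.5
```

```bash
python3 -c "
from h import *
print(box())"
```

```text
(array([ 4.3575, 98.8038]), np.float64(92.7237686905879), array([-3.5194, -0.1393]))
```

step_arm(
  increments=[
    {"delta_pos":[-1.0,0,-1],"dr":[0,0,0],"fingers":1},
    {"delta_pos":[-1.6,3,-5],"dr":[0,0,0],"fingers":1},
    {"delta_pos":[-1.6,9,-5],"dr":[0,0,0],"fingers":1},
    {"delta_pos":[-1.6,15,-5],"dr":[0,0,0],"fingers":1},
    {"delta_pos":[-1.6,20,-4],"dr":[0,0,0],"fingers":1},
  ],
)

```text
time: 12.7
tool_pos: [0.5722, -0.2788, 0.1346]
tool_rot: [3.14, -0.004, -0.149]
contact_force: [-0.2, -0.3, 0.7]
opening: 0.0006
grip_force: 0.0
```

step_arm(
  increments=[
    {"delta_pos":[0,0,4],"dr":[0,0,0],"fingers":1},
    {"delta_pos":[0.3,0,4],"dr":[0,0,0],"fingers":1},
    {"delta_pos":[0.6,0,4],"dr":[0,0,0],"fingers":1},
    {"delta_pos":[0.9,0,4],"dr":[0,0,0],"fingers":1},
    {"delta_pos":[1.1,0,4],"dr":[0,0,0],"fingers":1},
  ],
)

```text
time: 13.32
tool_pos: [0.5835, -0.2775, 0.0941]
tool_rot: [3.141, -0.001, -0.147]
contact_force: [-3.2, 0.8, 2.1]
opening: 0.0004
grip_force: 1.6
```

step_arm(
  increments=[
    {"delta_pos":[0.15,0,0],"dr":[0,0,0],"fingers":1},
    {"delta_pos":[0.3,0,0],"dr":[0,0,0],"fingers":1},
    {"delta_pos":[0.45,0,0],"dr":[0,0,0],"fingers":1},
    {"delta_pos":[0.55,0,0],"dr":[0,0,0],"fingers":1},
    {"delta_pos":[0.65,0,0],"dr":[0,0,0],"fingers":1},
  ],
)

```text
time: 13.95
tool_pos: [0.5894, -0.2788, 0.0927]
tool_rot: [3.141, 0.0, -0.149]
contact_force: [-3.7, 0.4, 3.0]
opening: 0.0004
grip_force: 1.7
```

```bash
python3 -c "
from h import *
print(box())"
```

```text
(array([   5.8895, -101.2792]), np.float64(92.73519764799853), array([-3.7432, -0.1994]))
```

step_arm(
  increments=[
    {"delta_pos":[0.1,0,0],"dr":[0,0,0],"fingers":1},
    {"delta_pos":[0.2,0,0],"dr":[0,0,0],"fingers":1},
    {"delta_pos":[0.3,0,0],"dr":[0,0,0],"fingers":1},
    {"delta_pos":[0.35,0,0],"dr":[0,0,0],"fingers":1},
    {"delta_pos":[0.4,0,0],"dr":[0,0,0],"fingers":1},
  ],
)

```text
time: 14.58
tool_pos: [0.5932, -0.2794, 0.0927]
tool_rot: [3.142, 0.0, -0.148]
contact_force: [-4.3, 0.4, 3.0]
opening: 0.0006
grip_force: 2.3
```

```bash
python3 -c "
from h import *
print(box())"
```

```text
(array([   9.7126, -101.254 ]), np.float64(92.70449672482391), array([-4.2858, -0.19  ]))
```

Now back to L.

step_arm(
  increments=[
    {"delta_pos":[-1.0,0,-1],"dr":[0,0,0],"fingers":1},
    {"delta_pos":[-1.6,-3,-5],"dr":[0,0,0],"fingers":1},
    {"delta_pos":[-1.6,-9,-5],"dr":[0,0,0],"fingers":1},
    {"delta_pos":[-1.6,-15,-5],"dr":[0,0,0],"fingers":1},
    {"delta_pos":[-1.6,-20,-4],"dr":[0,0,0],"fingers":1},
  ],
)

```text
time: 15.2
tool_pos: [0.608, -0.0772, 0.1344]
tool_rot: [-3.141, -0.004, -0.148]
contact_force: [0.4, -0.3, -0.2]
opening: 0.0003
grip_force: 0.0
```

step_arm(
  increments=[
    {"delta_pos":[0,0,4],"dr":[0,0,0],"fingers":1},
    {"delta_pos":[0.3,0,4],"dr":[0,0,0],"fingers":1},
    {"delta_pos":[0.6,0,4],"dr":[0,0,0],"fingers":1},
    {"delta_pos":[0.9,0,4],"dr":[0,0,0],"fingers":1},
    {"delta_pos":[1.1,0,4],"dr":[0,0,0],"fingers":1},
  ],
)

```text
time: 15.82
tool_pos: [0.6186, -0.0816, 0.0938]
tool_rot: [3.141, -0.002, -0.149]
contact_force: [-2.9, -0.1, 1.8]
opening: 0.0001
grip_force: 1.3
```

step_arm(
  increments=[
    {"delta_pos":[0.15,0,0],"dr":[0,0,0],"fingers":1},
    {"delta_pos":[0.3,0,0],"dr":[0,0,0],"fingers":1},
    {"delta_pos":[0.4,0,0],"dr":[0,0,0],"fingers":1},
    {"delta_pos":[0.5,0,0],"dr":[0,0,0],"fingers":1},
    {"delta_pos":[0.55,0,0],"dr":[0,0,0],"fingers":1},
  ],
)

```text
time: 16.45
tool_pos: [0.6227, -0.0814, 0.0926]
tool_rot: [3.142, 0.002, -0.148]
contact_force: [-6.1, 1.1, 5.1]
opening: 0.0002
grip_force: 3.4
```

```bash
python3 -c "
from h import *
print(box())"
```

```text
(array([ 9.5028, 98.8903]), np.float64(92.62871936260836), array([-6.1725,  0.1788]))
```

step_arm(
  increments=[
    {"delta_pos":[0.04,0,0],"dr":[0,0,0],"fingers":1},
    {"delta_pos":[0.08,0,0],"dr":[0,0,0],"fingers":1},
    {"delta_pos":[0.1,0,0],"dr":[0,0,0],"fingers":1},
    {"delta_pos":[0.1,0,0],"dr":[0,0,0],"fingers":1},
    {"delta_pos":[0.1,0,0],"dr":[0,0,0],"fingers":1},
  ],
)

```text
time: 17.08
tool_pos: [0.6227, -0.0814, 0.0926]
tool_rot: [3.142, 0.004, -0.148]
contact_force: [-9.5, 1.6, 6.2]
opening: 0.0005
grip_force: 4.6
```

```bash
python3 -c "
from h import *
print(box())
crop('l2')"
```

```text
(array([ 9.5716, 98.8986]), np.float64(92.6066067981766), array([-9.6137,  0.1356]))
```

View pics/l2.png

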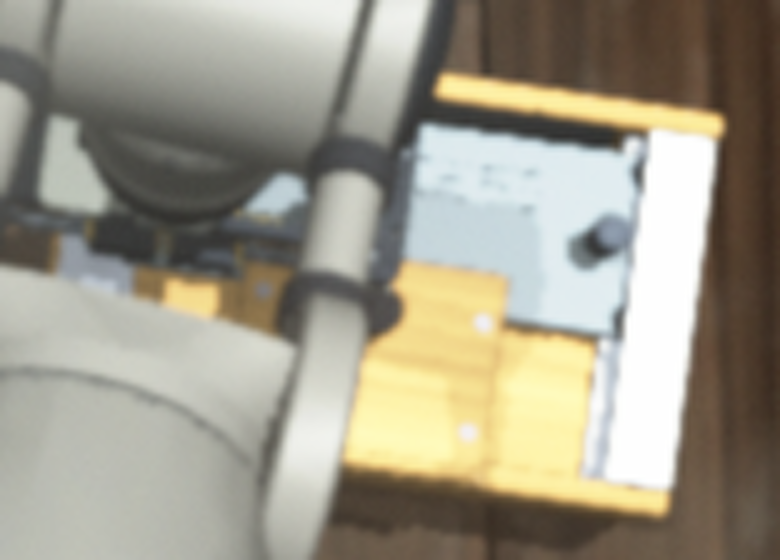

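Knob_r is now at (610,235), with the cover's rear edge close along the dark bumper from (420,123) to (635,150). I'll check the squareness numerically.

```bash
python3 -c "
from h import *
r=lambda P:(np.array(P)[:2]-[.5986,-.1778])@np.array([[np.cos(.1488),np.sin(.1488)],[-np.sin(.1488),np.cos(.1488)]])*1e3
print(r(cp(610,235,.105)))
# edge slope in box, z=.079
for a,b in (((420,123),(635,150)),((505,327),(610,334))):
  A,B=r(cp(*a,.079)),r(cp(*b,.079));print(A,B,(B-A)[0]/(B-A)[1])
print(box())"
```

```text
[ 26.8871 -98.8067]
[ 70.8921 -11.1899] [  73.4151 -110.9966] -0.0252794372508883
[-16.9886 -62.9097] [ -12.925  -110.9543] -0.08457892060873652
(array([ 9.5851, 98.8829]), np.float64(92.63068541716699), array([-9.4532, -0.308 ]))
```

step_arm(
  increments=[
    {"delta_pos":[-1.0,0,-1],"dr":[0,0,0],"fingers":1},
    {"delta_pos":[-1.6,3,-5],"dr":[0,0,0],"fingers":1},
    {"delta_pos":[-1.6,9,-5],"dr":[0,0,0],"fingers":1},
    {"delta_pos":[-1.6,15,-5],"dr":[0,0,0],"fingers":1},
    {"delta_pos":[-1.6,20,-4],"dr":[0,0,0],"fingers":1},
  ],
)

```text
time: 17.75
tool_pos: [0.5795, -0.28, 0.1345]
tool_rot: [3.139, -0.005, -0.149]
contact_force: [0.1, 0.4, -0.3]
opening: 0.0004
grip_force: 0.0
```

step_arm(
  increments=[
    {"delta_pos":[0,0,4],"dr":[0,0,0],"fingers":1},
    {"delta_pos":[0.3,0,4],"dr":[0,0,0],"fingers":1},
    {"delta_pos":[0.6,0,4],"dr":[0,0,0],"fingers":1},
    {"delta_pos":[0.9,0,4],"dr":[0,0,0],"fingers":1},
    {"delta_pos":[1.2,0,4],"dr":[0,0,0],"fingers":1},
  ],
)

```text
time: 18.38
tool_pos: [0.592, -0.2788, 0.0941]
tool_rot: [3.141, -0.002, -0.147]
contact_force: [0.2, -0.3, 0.2]
opening: 0.0003
grip_force: 0.0
```

```bash
python3 -c "
from h import *
print(box())"
```

```text
(array([   8.3957, -100.8255]), np.float64(94.09634912799564), array([ 0.1999, -0.2918]))
```

step_arm(
  increments=[
    {"delta_pos":[0.08,0,0],"dr":[0,0,0],"fingers":1},
    {"delta_pos":[0.16,0,0],"dr":[0,0,0],"fingers":1},
    {"delta_pos":[0.2,0,0],"dr":[0,0,0],"fingers":1},
    {"delta_pos":[0.24,0,0],"dr":[0,0,0],"fingers":1},
    {"delta_pos":[0.24,0,0],"dr":[0,0,0],"fingers":1},
  ],
)

```text
time: 19.0
tool_pos: [0.593, -0.2793, 0.0927]
tool_rot: [-3.142, 0.001, -0.149]
contact_force: [-1.8, 0.5, 0.7]
opening: 0.0007
grip_force: 0.9
```

```bash
python3 -c "
from h import *
print(box())"
```

```text
(array([   9.5026, -101.2096]), np.float64(92.70307843055978), array([-1.8201,  0.2363]))
```

step_arm(
  increments=[
    {"delta_pos":[0.04,0,0],"dr":[0,0,0],"fingers":1},
    {"delta_pos":[0.08,0,0],"dr":[0,0,0],"fingers":1},
    {"delta_pos":[0.12,0,0],"dr":[0,0,0],"fingers":1},
    {"delta_pos":[0.16,0,0],"dr":[0,0,0],"fingers":1},
    {"delta_pos":[0.18,0,0],"dr":[0,0,0],"fingers":1},
  ],
)

```text
time: 19.62
tool_pos: [0.5933, -0.2793, 0.0926]
tool_rot: [-3.141, 0.004, -0.148]
contact_force: [-9.2, 0.9, 4.4]
opening: 0.0005
grip_force: 4.5
```

```bash
python3 -c "
from h import *
print(box())"
```

```text
(array([   9.8019, -101.2001]), np.float64(92.57129378866321), array([-9.2445, -0.4585]))
```

step_arm(
  increments=[
    {"delta_pos":[0.02,0,0],"dr":[0,0,0],"fingers":1},
    {"delta_pos":[0.02,0,0],"dr":[0,0,0],"fingers":1},
    {"delta_pos":[0.02,0,0],"dr":[0,0,0],"fingers":1},
    {"delta_pos":[0.02,0,0],"dr":[0,0,0],"fingers":1},
    {"delta_pos":[0.02,0,0],"dr":[0,0,0],"fingers":1},
  ],
)

```text
time: 20.25
tool_pos: [0.5933, -0.2793, 0.0926]
tool_rot: [-3.141, 0.004, -0.148]
contact_force: [-9.5, 3.0, 4.8]
opening: 0.0004
grip_force: 4.7
```

step_arm(
  increments=[
    {"delta_pos":[-0.8,0,-0.5],"dr":[0,0,0],"fingers":1},
    {"delta_pos":[-2,-2,-4],"dr":[0,0,0],"fingers":1},
    {"delta_pos":[-3.5,-7,-4],"dr":[0,0,0],"fingers":1},
    {"delta_pos":[-3.5,-10.1,-4],"dr":[0,0,0],"fingers":1},
    {"delta_pos":[-3.5,-10.1,-3.5],"dr":[0,0,0],"fingers":1},
  ],
)

```text
time: 20.88
tool_pos: [0.5765, -0.1727, 0.1288]
tool_rot: [3.141, -0.003, -0.146]
contact_force: [-0.4, -0.5, -0.4]
opening: 0.0008
grip_force: 0.0
```

```bash
python3 -c "
from h import *
print(box())"
```

```text
(array([-22.5653,   1.7639]), np.float64(128.7579806641878), array([-0.3132, -0.5325]))
```

step_arm(
  increments=[
    {"delta_pos":[-0.05,0,0.8],"dr":[0,0,0],"fingers":1},
    {"delta_pos":[-0.05,0,1.3],"dr":[0,0,0],"fingers":1},
    {"delta_pos":[-0.05,0,1.7],"dr":[0,0,0],"fingers":1},
    {"delta_pos":[-0.05,0,2.1],"dr":[0,0,0],"fingers":1},
    {"delta_pos":[-0.05,0,2.3],"dr":[0,0,0],"fingers":1},
  ],
)

```text
time: 21.5
tool_pos: [0.5751, -0.1752, 0.1047]
tool_rot: [3.141, -0.0, -0.149]
contact_force: [-2.5, -1.1, 3.8]
opening: 0.0005
grip_force: 1.9
```

```bash
python3 -c "
from h import *
print(box())"
```

```text
(array([-23.6696,  -0.9151]), np.float64(104.69457496323912), array([-2.2936, -1.4773]))
```

Down 8 mm at about 4 N, so the pin is passing the cover. I'll press it the rest of the way.

step_arm(
  increments=[
    {"delta_pos":[0,0,0.2],"dr":[0,0,0],"fingers":1},
    {"delta_pos":[0,0,0.35],"dr":[0,0,0],"fingers":1},
    {"delta_pos":[0,0,0.5],"dr":[0,0,0],"fingers":1},
    {"delta_pos":[0,0,0.6],"dr":[0,0,0],"fingers":1},
    {"delta_pos":[0,0,0.6],"dr":[0,0,0],"fingers":1},
  ],
)

```text
time: 22.12
tool_pos: [0.5754, -0.1747, 0.1002]
tool_rot: [3.141, -0.002, -0.148]
contact_force: [-3.3, -2.3, 12.2]
opening: 0.0005
grip_force: 6.0
```

```bash
python3 -c "
from h import *
print(box())"
```

```text
(array([-23.3573,  -0.3942]), np.float64(100.16747967547394), array([-2.9373, -2.8163]))
```

The plunger is fully down: 12 N at z = 0.100. I'll lift off and swing clear for a last look.

step_arm(
  increments=[
    {"delta_pos":[0,0,-2],"dr":[0,0,0],"fingers":1},
    {"delta_pos":[0,0,-6],"dr":[0,0,0],"fingers":1},
    {"delta_pos":[-4,4,-10],"dr":[0,0,0],"fingers":1},
    {"delta_pos":[-7,9,-11],"dr":[0,0,0],"fingers":1},
    {"delta_pos":[-10,14,-11],"dr":[0,0,0],"fingers":1},
  ],
)

```text
time: 22.75
tool_pos: [0.4551, -0.2987, 0.2098]
tool_rot: [3.141, -0.003, -0.147]
contact_force: [1.0, -0.5, -0.6]
opening: 0.0005
grip_force: 0.0
```

step_arm(
  increments=[
    {"delta_pos":[-4,4,0],"dr":[0,0,0],"fingers":1},
    {"delta_pos":[-8,8,0],"dr":[0,0,0],"fingers":1},
    {"delta_pos":[-10,10,0],"dr":[0,0,0],"fingers":1},
    {"delta_pos":[-10,10,0],"dr":[0,0,0],"fingers":1},
    {"delta_pos":[-10,10,0],"dr":[0,0,0],"fingers":1},
  ],
)

```text
time: 23.38
tool_pos: [0.3425, -0.3816, 0.2084]
tool_rot: [-3.141, -0.0, -0.148]
contact_force: [0.6, -0.6, -0.0]
opening: 0.0006
grip_force: 0.0
```

```bash
python3 -c "
from h import *
crop('end')"
```

```text
(no output)
```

View pics/end.png

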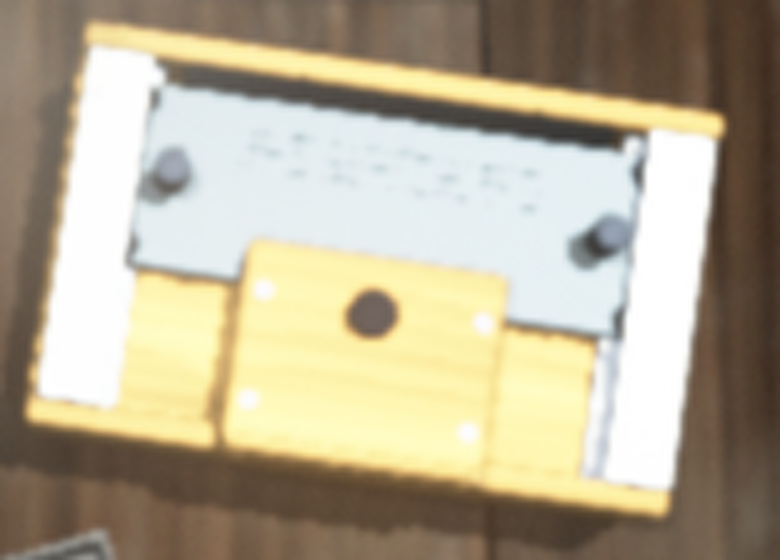

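The cover lies evenly along the bumper, with the knobs at (173,165) and (611,233), parallel to the rear wall. The plunger cap at (372,313) sits flush on the ledge with no shadow. I'm handing in.

```bash
python3 -c "
from cell import robot
print(robot.hand_in())"
```

```text
the job is handed in; nothing more can be done
None
```

I closed the cover square against the bumper, seated it with about 9.5 N on each knob, pressed the plunger fully down and handed the job in at about 23.4 s; no verdict came back.

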